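# Lay the tall bottle down on its padded stop

### The job

Tip the tall white square bottle with the blue cap over onto its side, the way of the orange padded bar in front of it, easing it down gently with the fingers all the way so that it comes to lie across the bar with its cap end raised beyond it. Only push and support it: do not grip, squeeze, lift or carry it and do not let it fall. Leave the jar, the plaster cast and the cup beside it alone, and finish clear of everything.

Things in the scene. Friction and masses are not known exactly. Their poses are not given: they have to be found in the camera images.
- bottle: Loose sealed square plastic bottle, 0.3 to 0.6 kg, upright at the start: body 64 x 64 mm and 120 mm tall, round neck 26 mm in diameter from 120 to 172 mm up, blue cap 32 mm in diameter from 172 to 206 mm up. Origin: centre of its underside; z runs up its axis; x is the way it is to go over, towards the orange bar (within 0.12 rad of the stand's x).
- bottle_cap (a point): Centre of the top face of the blue cap, on the bottle's axis, 206 mm above its underside. Pushed here, the bottle tips on its foot without sliding.
- bottle_edge (a point): Middle of the bottle's lower front edge (32 mm along its x from its origin, at its underside), about which it tips. The centre of mass lies about 65 mm above the underside, so beyond a tilt of about 27 degrees the bottle goes over by itself and falls fast unless supported.
- stand: Fixed black rubber mat 270 (x) x 150 (y) x 4 mm with the orange padded bar across it. Origin: centre of the mat's underside, on the table; x points from the standing bottle to the bar, z up. The bottle stands on the mat, its origin within 8 mm of x = -90 mm, y = 0.
- stop_top (a point): Centre of the top of the orange bar (the stop), 26 mm above the table, 40 mm along the stand's x; the bar is 24 mm along x, 130 mm along y. Lying on it, the bottle slopes about 13 to 16 degrees from level, cap end up; neck and cap stick out in free air beyond it, the cap's underside about 60 mm above the mat.
- jar: Bystander: loose jar with a red lid, 64 mm in diameter, 75 mm high; origin centre of underside.
- cast: Bystander: loose plaster dental cast, 60 x 65 mm, 33 mm high; origin centre of underside.
- cup: Bystander: loose open green cup, 70 mm across the rim, 70 mm high; origin centre of underside.
Mind the look-alikes: they are no part of the job. There is more than one size of the bottle; the job needs the middle-sized.

How it is judged:
By the outcome, as a careful person would: the job done as asked, in the order asked, and still so for the second after the job is handed in, with the robot touching nothing.
It also fails if it takes over 45 s, if anything falls off the work surface, if the arm or the gripper's body presses on something with over 40 N, if the wrist force passes 120 N, or if a joint passes its speed limit or range.

### The arm

A 6-joint arm with a two-finger parallel gripper is mounted at the origin on the work surface. World frame = base frame: x ahead of the robot, y to its left, z up, the work surface at z = 0. Lengths are in mm, angles in rad, forces in N, time in s.
With the tool pointing down it reaches from about 275 to 1000 mm from the base axis. Payload 8.4 kg.
Tool frame: the origin (TCP) lies between the finger pads; the fingertips stand 11 mm ahead of it and the grasp point (between the pads) lies 8 mm behind it; z points along the fingers, x is the direction in which the jaws open and shut, and the axes are right-handed (so a half turn about z gives the same grasp; the last joint's range is limited). The gripper opens to 85 mm and grips with 20 to 120 N. Pads are 22 mm wide; open, the fingers measure 114 mm over their backs; the gripper's body (76 mm by 85 mm) begins 54 mm behind the grasp point. The pads swing forward as they close: fully open they stand 13 mm farther back than shut.
Start: joints at [-1.196, 0.353, 1.633, -0, 1.155, -0.002], TCP at [229.966, -581.157, 242.281] pointing down, gripper open.
Joint ranges: [-2.63, 2.63], [-0.92, 2.1], [0.06, 2.66], [-1.3, 4.44], [0, 2.69], [-3.02, 3.02]. Speed limits (rad/s): [2.22, 2.22, 2.79, 3.14, 3.14, 3.14].

### API

Orientations are given as a unit quaternion [w, x, y, z].
In Python, from bench import ctrl gives the robot as it stands.
- The arm moves only by the tool carry_out, never from a script. Its argument "moves" is a list of rows, each an object of numbers: "x", "y", "z": the shift along the tool's x, y, z in cm; "ax", "ay", "az": the turn, a rotation vector about the tool's x, y, z in rad; "fingers": the finger opening in cm, from 0 to 8.54. In form: [{"x": .., "y": .., "z": .., "ax": .., "ay": .., "az": .., "fingers": ..}, ...]. A call has 1 to 20 rows; each row is the pose to reach, as a shift and turn from the pose measured when the call began, along the tool's axes at that moment; what a row does not reach only later rows make up. A row lasts 1/12 s, in which the tool goes at most 41.7 mm and 7.16 degrees, less where a joint would pass 70% of its speed; a pose out of reach is approached as far as the arm can. A call with a gripper value outside its range is refused whole. The fingers move at their own pace and stop on an object; "grip_force" is the grip in N (left out, the last holds). Time passes only in rows, so rows that repeat a pose let the fingers close. It gives the time, the measured TCP pose, the force and the opening at its end, in the units of the state.
- ctrl.observe(): the state, without advancing time (a new reading comes with each control period).
- ctrl.grab_frame(name): name is "scene" or "top" or "wrist"; returns (picture, depth): 420x560x3 uint8, red, green, blue; 420x560 float32, mm along the optical axis (not along the pixel's ray), 0 where there is no reading.
- ctrl.camera_params(name): a dict with "camera_matrix" (3x3 intrinsics, pixels), "R" (3x3) and "t" (3): a world point X has camera coordinates R X + t; the wrist camera has in their place "hand_eye" (4x4, takes a point from camera to tool coordinates, whose origin is the TCP and whose axes are the tool frame's). Camera axes: x right, y down, z forward; pixel columns grow to the right and rows downward; lengths in mm; the calibration is good to about 2 mm. The wrist camera is an equidistant fisheye: a pixel r from the principal point sees the ray r / f radians off the axis. A picture is of the moment at which its call begins: read the wrist's pose just before it. camera_params takes no time and is no camera call.
- ctrl.hand_in(): hands the job in, once; it reports no verdict.
The state is a dict: "time": time; "joint_positions": joint angles; "qd": joint speeds; "tau": joint torques, N m; "tool_pos": TCP position; "ee_rot": TCP orientation; "force": force on the tool from outside, world axes, zero at the start; "wrist_torque": the same for the moment, N m; "opening": opening from 0.0 (shut) to 1.0 (fully open).
Only numpy, scipy, OpenCV 4.12 (cv2) and the standard library are available. Lean on these libraries where they do the work, as an engineer would, in place of code of your own. Each camera call takes 0.05 s, during which the arm holds its last target.

## Working session

There is one attempt and no reset: what is moved stays moved. The work goes in short steps, Python scripts to look and compute and a tool call to move; the robot and the scene stay as the last step left them, time stands still between calls to the robot, and variables do not carry over. Pictures are saved under pics/ and viewed, and the job is handed in when it is done.

Besides the shell and the picture viewer there is one more tool, called after ">>>" as a command line: name --argument value ..., lists and objects as JSON in quotes. carry_out: Moves the arm, as the interface text tells. Its arguments: {"type":"object","properties":{"moves":{"type":"array","items":{"type":"object","properties":{"x":{"type":"number"},"y":{"type":"number"},"z":{"type":"number"},"ax":{"type":"number"},"ay":{"type":"number"},"az":{"type":"number"},"fingers":{"type":"number"}}}},"grip_force":{"type":"number"}},"required":["moves"]}

```bash
mkdir -p pics; ls; python3 - <<'E'
from bench import ctrl
import cv2,numpy as np
print(ctrl.observe())
for n in("scene","top"):
    p,d=ctrl.grab_frame(n); cv2.imwrite(f"pics/{n}0.png",p[:,:,::-1]); np.save(f"{n}0.npy",d)
    print(ctrl.camera_params(n))
E
```

```text
pics
{'time': 0.0, 'joint_positions': array([-1.19639373e+00,  3.53638330e-01,  1.63415154e+00, -1.09794756e-05,
        1.15521531e+00, -2.39223401e-03]), 'qd': array([ 5.54797707e-04,  1.08664843e-05, -1.46853133e-04, -7.86445940e-04,
        6.32253093e-04,  2.45196039e-03]), 'tau': array([-4.87276178e-03, -6.05254912e+01, -3.42069805e+01, -6.46935914e-04,
        9.40220256e-03, -5.02380738e-05]), 'tool_pos': array([ 229.79123683, -580.71217972,  241.56036494]), 'ee_rot': array([-3.94286584e-04,  8.27026448e-01, -5.62162570e-01, -5.85978536e-04]), 'force': array([-1.06924934,  0.021648  ,  0.44151686]), 'wrist_torque': array([-0.0055776 , -0.01612324,  0.01731018]), 'opening': 1.0041433324240272}
{'camera_matrix': array([[466.62390043,   0.        , 276.02440479],
       [  0.        , 466.62390043, 208.58990089],
       [  0.        ,   0.        ,   1.        ]]), 'R': array([[-0.13463577,  0.99087705,  0.00598976],
       [ 0.52909571,  0.07699938, -0.84506143],
       [-0.83781319, -0.11060634, -0.53463567]]), 't': array([ 118.37444654, -166.56820533, 1384.10938726])}
{'camera_matrix': array([[387.63667562,   0.        , 281.07913619],
       [  0.        , 387.63667562, 216.05341696],
       [  0.        ,   0.        ,   1.        ]]), 'R': array([[-0.01344149, -0.99966327, -0.02219626],
       [-0.99627585,  0.01528012, -0.08485843],
       [ 0.08516902,  0.02097297, -0.99614576]]), 't': array([-48.6086401 , 603.04651949, 762.10564171])}
```

View pics/scene0.png

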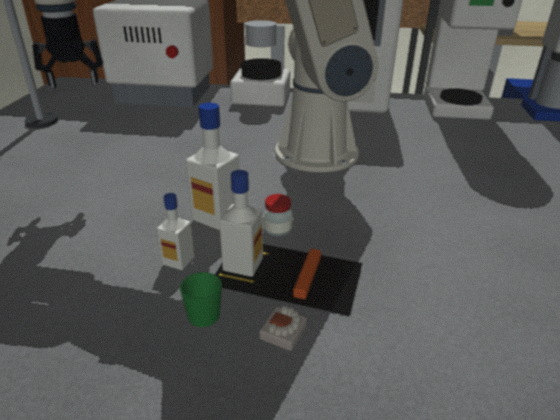

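View pics/top0.png

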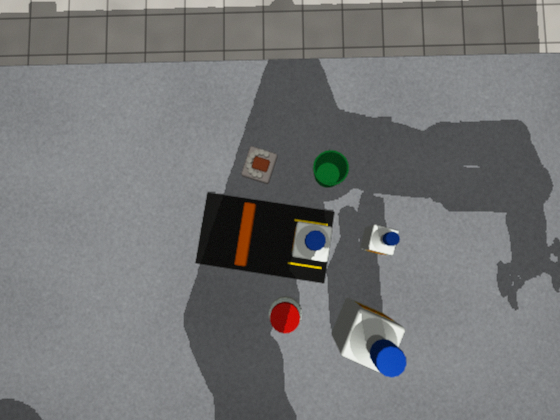

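The candidates are the large bottle (scene 210,165; top 385,355), the small one (scene 171,232; top 388,239) and the middle one on the black mat (scene 241,225; top 314,240). The middle one is the target. Next I'll measure it and take a close crop.

```bash
cat > h.py <<'E'
import numpy as np,cv2
from bench import ctrl
def tow(n,u,v,d=None,z=None):
    c=ctrl.camera_params(n);K=c["camera_matrix"];R=c["R"];t=c["t"]
    r=np.linalg.inv(K)@[u,v,1.]
    if z is None: return R.T@(r*d-t)
    o=-R.T@t; w=R.T@r
    return o+w*(z-o[2])/w[2]
def proj(n,X):
    c=ctrl.camera_params(n);p=c["camera_matrix"]@(c["R"]@np.asarray(X,float)+c["t"]);return p[:2]/p[2]
E
python3 - <<'E'
from h import *
t=cv2.imread("pics/top0.png");s=cv2.imread("pics/scene0.png")
cv2.imwrite("pics/tc.png",cv2.resize(t[180:290,190:345],None,fx=5,fy=5,interpolation=cv2.INTER_CUBIC))
cv2.imwrite("pics/sc.png",cv2.resize(s[160:310,200:370],None,fx=4,fy=4,interpolation=cv2.INTER_CUBIC))
D=np.load("top0.npy")
for n,(u,v) in dict(cap=(314,240),lid=(285,318),cast=(260,165),cup=(327,175),small=(391,239),big=(390,360)).items(): print(n,tow("top",u,v,D[v,u]).round(1))
E
```

```text
cap [ 548.7 -111.5  207.8]
lid [407.7 -63.1  75.3]
cast [707.2 -15.7  29.9]
cup [ 689.2 -154.5    3.4]
small [ 549.8 -243.7  154.7]
big [ 384.2 -206.9  268.2]
```

View pics/tc.png

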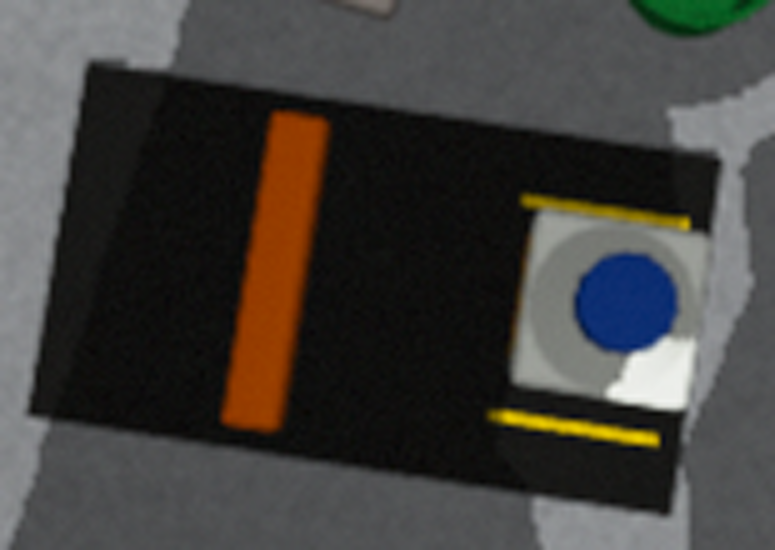

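View pics/sc.png

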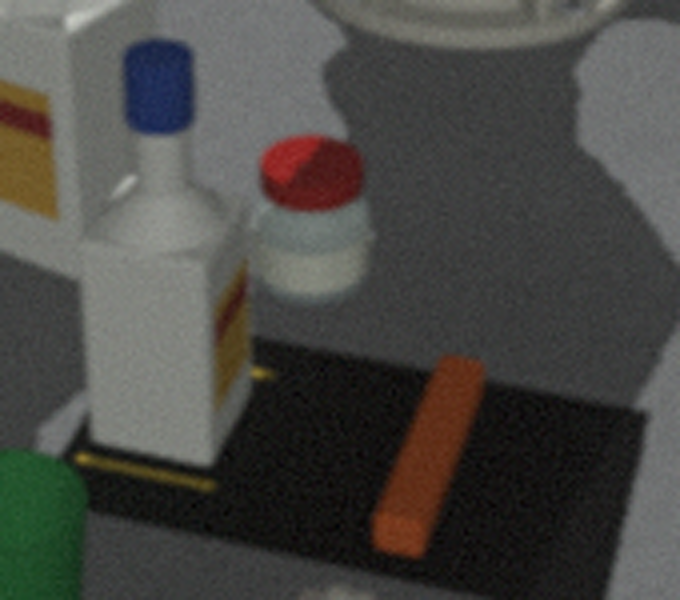

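The crops show the middle bottle on the mat between yellow lines, with its cap at top-crop (627,302). The bar runs along crop (300,112)–(250,430), and the mat corners are clear. Now the poses.

```bash
python3 - <<'E'
from h import *
def P(u,v,z): return tow("top",190+u/5,180+v/5,z=z)
m=[P(*c,4) for c in [(90,62),(720,158),(670,512),(30,412)]]
print(np.round(m,1)); o=np.mean(m,0)
x=(m[0]+m[3]-m[1]-m[2])[:2]; print("L",np.linalg.norm(x)/2, "W",np.linalg.norm((m[0]+m[1]-m[2]-m[3])[:2])/2); th=np.arctan2(x[1],x[0]); print("stand",o,th)
b=[P(*c,124) for c in [(537,205),(710,232),(686,410),(512,382)]]
bx=(b[0]+b[3]-b[1]-b[2])[:2];print("body",np.mean(b,0),np.linalg.norm(bx)/2,np.arctan2(bx[1],bx[0]))
cap=P(627,302,210);print("cap",cap)
e=np.array([np.cos(th),np.sin(th)]);f=np.array([-e[1],e[0]])
for q in (np.mean(b,0),cap,P(275,272,26)): print("in stand",e@(q-o)[:2],f@(q-o)[:2])
ba=[P(*c,26) for c in [(275,112),(328,120),(283,432),(222,425)]];print(np.round(ba,1))
# scene check
c=s=None
print(proj("scene",[cap[0],cap[1],210]))
c=ctrl.camera_params("wrist");print(c)
E
```

```text
[[ 656.4   96.4    4. ]
 [ 611.7 -167.1    4. ]
 [ 466.2 -143.     4. ]
 [ 510.3  121.     4. ]]
L 267.4426690818343 W 147.81359832020058
stand [561.1625686  -23.19956018   4.        ] 1.4039783185626913
body [ 548.21296415 -113.64856799  124.        ] 61.73614348473541 1.3996419528261816
cap [ 548.02281491 -113.55039053  210.        ]
in stand -91.34362686146208 -2.248799933380258
in stand -91.27838569577867 -2.0449884093102506
in stand 39.71626525813147 1.7266542727685825
[[631.3  15.9  26. ]
 [627.6  -5.7  26. ]
 [501.7  13.4  26. ]
 [504.8  38.   26. ]]
[238.32962578 173.07076308]
{'camera_matrix': array([[325.1922621 ,   0.        , 278.96854705],
       [  0.        , 325.1922621 , 210.53939957],
       [  0.        ,   0.        ,   1.        ]]), 'hand_eye': array([[ 9.99999233e-01,  3.15001647e-04,  1.19795843e-03,
        -1.06854344e-01],
       [-6.54002923e-04,  9.55603109e-01,  2.94656191e-01,
        -7.41594582e+01],
       [-1.05195562e-03, -2.94656748e-01,  9.55602582e-01,
        -1.31789610e+02],
       [ 0.00000000e+00,  0.00000000e+00,  0.00000000e+00,
         1.00000000e+00]])}
```

The measurements agree: the mat comes out 267 x 148 (true 270 x 150), the bar is at +40, and the bottle is at x = -91 with its heading about 1.40 rad. My plan is to straddle the cap loosely with the jaw along the bottle's x, then follow the tipping arc with the tool. Before that I'll check the wrist joints for both jaw orientations.

```bash
python3 - <<'E'
from h import *
from scipy.spatial.transform import Rotation as R
from scipy.optimize import least_squares
q=ctrl.observe()["joint_positions"]
def rot(q1,a,q4,q5,q6): return (R.from_euler('z',q1)*R.from_euler('y',a)*R.from_euler('z',q4)*R.from_euler('y',q5)*R.from_euler('z',q6+np.pi))
o=ctrl.observe()["ee_rot"]
print(rot(q[0],q[1]+q[2],*q[3:]).as_matrix().round(3)); print(R.from_quat(np.roll(o,-1)).as_matrix().round(3))
th=1.40; bx=np.array([np.cos(th),np.sin(th),0]);bz=np.array([0,0,1.]);E=np.array([548,-113.6,4])+32*bx
for sgn in(1,-1):
  for ph in range(0,80,15):
    f=np.radians(ph); X=np.cos(f)*bx-np.sin(f)*bz; Z=np.cos(f)*bz+np.sin(f)*bx
    tcp=E-32*X+181*Z; T=np.array([sgn*X,np.cross(-Z,sgn*X),-Z]).T
    w=tcp+Z*230 # guess wrist centre
    q1=np.arctan2(w[1],w[0])
    for al in(2.2,):
      e=(R.from_euler('y',-al)*R.from_euler('z',-q1)*R.from_matrix(T)*R.from_euler('z',-np.pi)).as_euler('ZYZ')
      print(sgn,ph,tcp.round(),w.round(),"q1 %.2f"%q1,e.round(2))
E
```

```text
[[ 0.368 -0.93  -0.   ]
 [-0.93  -0.368  0.001]
 [-0.001 -0.    -1.   ]]
[[ 0.368 -0.93  -0.   ]
 [-0.93  -0.368  0.001]
 [-0.001 -0.    -1.   ]]
1 0 [ 548. -114.  185.] [ 548. -114.  415.] q1 -0.20 [-0.    0.94 -1.6 ]
1 15 [556. -66. 187.] [566.  -8. 409.] q1 -0.01 [-0.31  1.01 -1.24]
1 30 [564. -20. 177.] [584.  93. 376.] q1 0.16 [-0.54  1.18 -0.97]
1 45 [571.  22. 155.] [599. 182. 317.] q1 0.30 [-0.69  1.41 -0.82]
1 60 [577.  57. 122.] [611. 253. 237.] q1 0.39 [-0.83  1.65 -0.76]
1 75 [582.  82.  82.] [620. 301. 141.] q1 0.45 [-0.97  1.88 -0.76]
-1 0 [ 548. -114.  185.] [ 548. -114.  415.] q1 -0.20 [0.   0.94 1.54]
-1 15 [556. -66. 187.] [566.  -8. 409.] q1 -0.01 [-0.31  1.01  1.9 ]
-1 30 [564. -20. 177.] [584.  93. 376.] q1 0.16 [-0.54  1.18  2.17]
-1 45 [571.  22. 155.] [599. 182. 317.] q1 0.30 [-0.69  1.41  2.32]
-1 60 [577.  57. 122.] [611. 253. 237.] q1 0.39 [-0.83  1.65  2.39]
-1 75 [582.  82.  82.] [620. 301. 141.] q1 0.45 [-0.97  1.88  2.38]
```

>>> carry_out --moves '[{"z": -4}, {"z": -8}, {"x": -2, "y": -3, "z": -11.8, "az": -0.1}, {"x": -4, "y": -6, "z": -11.8, "az": -0.2}, {"x": -6, "y": -9, "z": -11.8, "az": -0.3}, {"x": -8, "y": -12, "z": -11.8, "az": -0.42}, {"x": -10, "y": -15, "z": -11.8, "az": -0.54}, {"x": -12.5, "y": -18.5, "z": -11.8, "az": -0.66}, {"x": -15, "y": -22, "z": -11.8, "az": -0.78}, {"x": -17.5, "y": -26, "z": -11.8, "az": -0.9}, {"x": -20, "y": -29.5, "z": -11.8, "az": -1.02}, {"x": -22.5, "y": -33, "z": -11.8, "az": -1.14}, {"x": -25, "y": -37, "z": -11.8, "az": -1.26}, {"x": -27, "y": -40, "z": -11.8, "az": -1.38}, {"x": -29, "y": -43, "z": -11.8, "az": -1.5}, {"x": -31, "y": -45.7, "z": -11.8, "az": -1.62}, {"x": -31.73, "y": -46.78, "z": -11.8, "az": -1.74}, {"x": -31.73, "y": -46.78, "z": -11.8, "az": -1.86}, {"x": -31.73, "y": -46.78, "z": -11.8, "az": -1.98}, {"x": -31.73, "y": -46.78, "z": -11.8, "az": -2.1}]'

```text
$.moves[0]: bad value
```

>>> carry_out --moves '[{"x": 0, "y": 0, "z": -4, "ax": 0, "ay": 0, "az": 0, "fingers": 8.5}, {"x": 0, "y": 0, "z": -8, "ax": 0, "ay": 0, "az": 0, "fingers": 8.5}, {"x": -2, "y": -3, "z": -11.8, "ax": 0, "ay": 0, "az": -0.1, "fingers": 8.5}, {"x": -4, "y": -6, "z": -11.8, "ax": 0, "ay": 0, "az": -0.2, "fingers": 8.5}, {"x": -6, "y": -9, "z": -11.8, "ax": 0, "ay": 0, "az": -0.3, "fingers": 8.5}, {"x": -8, "y": -12, "z": -11.8, "ax": 0, "ay": 0, "az": -0.42, "fingers": 8.5}, {"x": -10, "y": -15, "z": -11.8, "ax": 0, "ay": 0, "az": -0.54, "fingers": 8.5}, {"x": -12.5, "y": -18.5, "z": -11.8, "ax": 0, "ay": 0, "az": -0.66, "fingers": 8}, {"x": -15, "y": -22, "z": -11.8, "ax": 0, "ay": 0, "az": -0.78, "fingers": 7}, {"x": -17.5, "y": -26, "z": -11.8, "ax": 0, "ay": 0, "az": -0.9, "fingers": 6}, {"x": -20, "y": -29.5, "z": -11.8, "ax": 0, "ay": 0, "az": -1.02, "fingers": 5}, {"x": -22.5, "y": -33, "z": -11.8, "ax": 0, "ay": 0, "az": -1.14, "fingers": 4.6}, {"x": -25, "y": -37, "z": -11.8, "ax": 0, "ay": 0, "az": -1.26, "fingers": 4.6}, {"x": -27, "y": -40, "z": -11.8, "ax": 0, "ay": 0, "az": -1.38, "fingers": 4.6}, {"x": -29, "y": -43, "z": -11.8, "ax": 0, "ay": 0, "az": -1.5, "fingers": 4.6}, {"x": -31, "y": -45.7, "z": -11.8, "ax": 0, "ay": 0, "az": -1.62, "fingers": 4.6}, {"x": -31.73, "y": -46.78, "z": -11.8, "ax": 0, "ay": 0, "az": -1.74, "fingers": 4.6}, {"x": -31.73, "y": -46.78, "z": -11.8, "ax": 0, "ay": 0, "az": -1.86, "fingers": 4.6}, {"x": -31.73, "y": -46.78, "z": -11.8, "ax": 0, "ay": 0, "az": -1.98, "fingers": 4.6}, {"x": -31.73, "y": -46.78, "z": -11.8, "ax": 0, "ay": 0, "az": -2.1, "fingers": 4.6}]'

```text
time: 1.77
tool_pos: [548.1, -113.0, 359.5]
ee_rot: [-0.001, 0.898, 0.441, -0.0]
force: [0.4, 0.2, -0.3]
opening: 0.539
```

>>> carry_out --moves '[{"x": 0, "y": 0, "z": 1, "ax": 0, "ay": 0, "az": -0.12, "fingers": 4.6}, {"x": 0, "y": 0, "z": 3, "ax": 0, "ay": 0, "az": -0.24, "fingers": 4.6}, {"x": 0, "y": 0, "z": 5, "ax": 0, "ay": 0, "az": -0.36, "fingers": 4.6}, {"x": 0, "y": 0, "z": 7, "ax": 0, "ay": 0, "az": -0.487, "fingers": 4.6}, {"x": 0, "y": 0, "z": 8, "ax": 0, "ay": 0, "az": -0.487, "fingers": 4.6}, {"x": 0, "y": 0, "z": 8, "ax": 0, "ay": 0, "az": -0.487, "fingers": 4.6}]'

```text
time: 2.27
tool_pos: [546.5, -112.6, 276.9]
ee_rot: [-0.003, 0.766, 0.643, -0.002]
force: [-1.0, 0.2, 0.5]
opening: 0.539
```

```bash
python3 - <<'E'
from h import *
s=ctrl.observe();print(s)
p,d=ctrl.grab_frame("wrist");cv2.imwrite("pics/w1.png",p[:,:,::-1]); np.save("w1.npy",d)
p,d=ctrl.grab_frame("scene");cv2.imwrite("pics/s1.png",p[:,:,::-1])
E
```

```text
{'time': 2.2667, 'joint_positions': array([-2.06516532e-01,  2.19900547e-01,  1.73572657e+00,  1.08735962e-03,
        1.19232214e+00, -1.60334047e+00]), 'qd': array([-0.00159908, -0.02743171, -0.05040434, -0.00048826,  0.04151968,
        0.03406073]), 'tau': array([ 1.61504291e-02, -5.13058090e+01, -3.50003171e+01,  5.19764086e-03,
       -5.30999601e-01, -7.75898807e-01]), 'tool_pos': array([ 546.51899194, -112.62259954,  276.94375204]), 'ee_rot': array([-0.00281104,  0.76599048,  0.64284386, -0.00156659]), 'force': array([-1.0095101 ,  0.15942561,  0.50957903]), 'wrist_torque': array([-0.01964215, -0.0013445 , -0.04505938]), 'opening': 0.538996937242824}
```

View pics/w1.png

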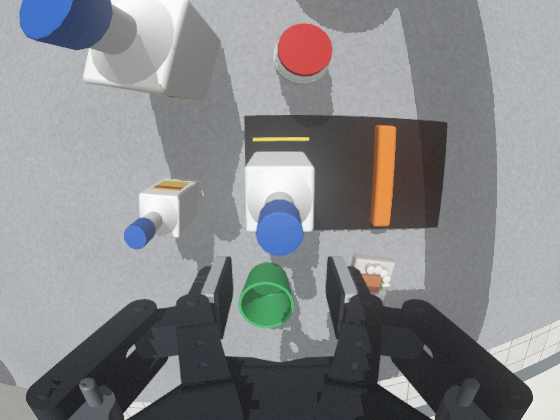

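View pics/s1.png

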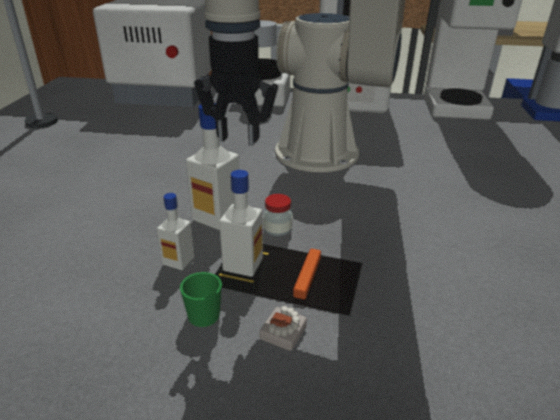

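The wrist view shows the cap at (280,228), midway between the fingers (224 and 336), with the body sides parallel to the jaw frame. I'll get the numeric check from the wrist camera.

```bash
cat >> h.py <<'E'
from scipy.spatial.transform import Rotation as Ro
def wray(u,v,s,z):
    c=ctrl.camera_params("wrist");K=c["camera_matrix"];H=c["hand_eye"]
    a=np.array([u-K[0,2],v-K[1,2]]);r=np.hypot(*a);th=r/K[0,0]
    d=np.r_[a/r*np.sin(th),np.cos(th)]
    R=Ro.from_quat(np.roll(s["ee_rot"],-1)).as_matrix()
    o=R@H[:3,3]+s["tool_pos"];w=R@H[:3,:3]@d
    return o+w*(z-o[2])/w[2]
E
python3 - <<'E'
from h import *
s=ctrl.observe()
im=cv2.imread("pics/w1.png");h=cv2.cvtColor(im,cv2.COLOR_BGR2HSV)
m=cv2.inRange(h,(105,150,60),(130,255,255));m[:, :240]=0;m[:,330:]=0
n,l,st,c=cv2.connectedComponentsWithStats(m);print(st[1:],c[1:])
cv2.imwrite("pics/wc.png",cv2.resize(im[190:270,240:320],None,fx=7,fy=7,interpolation=cv2.INTER_CUBIC))
for uv in [(280,230)]: print(wray(*uv,s,210))
# bottle body top edges near z=124, left/right sides
for uv in [(246,230),(313,230),(246,165),(312,165)]: print(wray(*uv,s,124).round(1))
E
```

```text
[[296 225   2   2   2]
 [261 227   1   1   1]
 [257 227  46  28 792]
 [259 229   1   1   1]
 [261 229   4   3   6]
 [281 228   1   1   1]
 [283 229   1   1   1]
 [266 231   2   2   3]
 [270 230   1   1   1]
 [282 231   1   1   1]
 [258 232   1   1   1]] [[296.5        225.5       ]
 [261.         227.        ]
 [280.43055556 241.5530303 ]
 [259.         229.        ]
 [262.66666667 230.33333333]
 [281.         228.        ]
 [283.         229.        ]
 [266.33333333 231.66666667]
 [270.         230.        ]
 [282.         231.        ]
 [258.         232.        ]]
[ 547.6350182  -112.69631363  210.        ]
[ 573.7 -149.7  124. ]
[584.7 -87.2 124. ]
[ 513.  -137.3  124. ]
[523.2 -79.1 124. ]
```

View pics/wc.png

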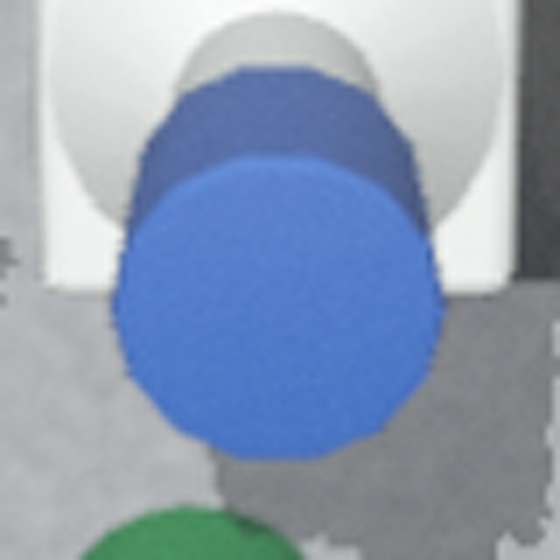

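>>> carry_out --moves '[{"x": -0.03, "y": 0.22, "z": 1.5, "ax": 0, "ay": 0, "az": 0, "fingers": 4.6}, {"x": -0.03, "y": 0.22, "z": 3, "ax": 0, "ay": 0, "az": 0, "fingers": 4.6}, {"x": -0.03, "y": 0.22, "z": 4, "ax": 0, "ay": 0, "az": 0, "fingers": 4.6}, {"x": -0.03, "y": 0.22, "z": 5, "ax": 0, "ay": 0, "az": 0, "fingers": 4.6}, {"x": -0.03, "y": 0.22, "z": 6, "ax": 0, "ay": 0, "az": 0, "fingers": 4.6}, {"x": -0.03, "y": 0.22, "z": 7, "ax": 0, "ay": 0, "az": 0, "fingers": 4.6}, {"x": -0.03, "y": 0.22, "z": 8, "ax": 0, "ay": 0, "az": 0, "fingers": 4.6}, {"x": -0.03, "y": 0.22, "z": 8.7, "ax": 0, "ay": 0, "az": 0, "fingers": 4.6}, {"x": -0.03, "y": 0.22, "z": 9, "ax": 0, "ay": 0, "az": 0, "fingers": 4.6}, {"x": -0.03, "y": 0.22, "z": 9, "ax": 0, "ay": 0, "az": 0, "fingers": 4.4}, {"x": -0.03, "y": 0.22, "z": 9, "ax": 0, "ay": 0, "az": 0, "fingers": 4.2}, {"x": -0.03, "y": 0.22, "z": 9, "ax": 0, "ay": 0, "az": 0, "fingers": 4.2}]'

```text
time: 3.37
tool_pos: [550.4, -113.6, 190.3]
ee_rot: [-0.001, 0.766, 0.643, 0.0]
force: [0.6, 0.6, -0.7]
opening: 0.49
```

```bash
python3 - <<'E'
from h import *
s=ctrl.observe();print(s)
p,d=ctrl.grab_frame("wrist");cv2.imwrite("pics/w2.png",p[:,:,::-1])
p,d=ctrl.grab_frame("scene");cv2.imwrite("pics/s2.png",cv2.resize(p[20:300,130:400,::-1],None,fx=2,fy=2))
E
```

```text
{'time': 3.3667, 'joint_positions': array([-2.06810523e-01,  3.13166932e-01,  1.81862186e+00,  1.17827035e-03,
        1.01104397e+00, -1.60365797e+00]), 'qd': array([-0.00038264, -0.00243604, -0.00012042,  0.00103287, -0.00091032,
       -0.0027525 ]), 'tau': array([ 6.04970519e-04, -5.38896954e+01, -3.06762850e+01,  4.81877621e-03,
        1.65480090e-02,  1.18272943e-03]), 'tool_pos': array([ 550.41876205, -113.61248242,  190.25515613]), 'ee_rot': array([-7.95871438e-04,  7.66057766e-01,  6.42771238e-01,  9.63613976e-06]), 'force': array([ 0.55343346,  0.56887177, -0.72003573]), 'wrist_torque': array([-0.0151784 ,  0.00870977,  0.0348773 ]), 'opening': 0.49047080638213564}
```

View pics/w2.png

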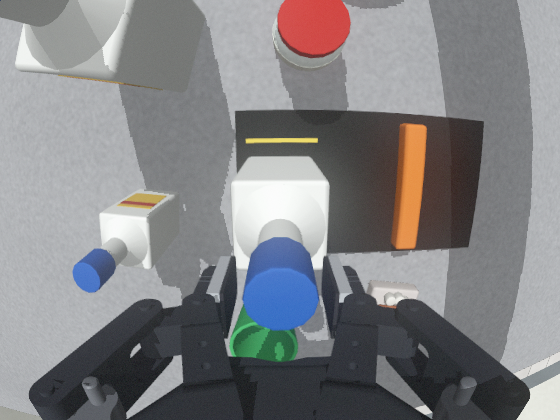

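View pics/s2.png

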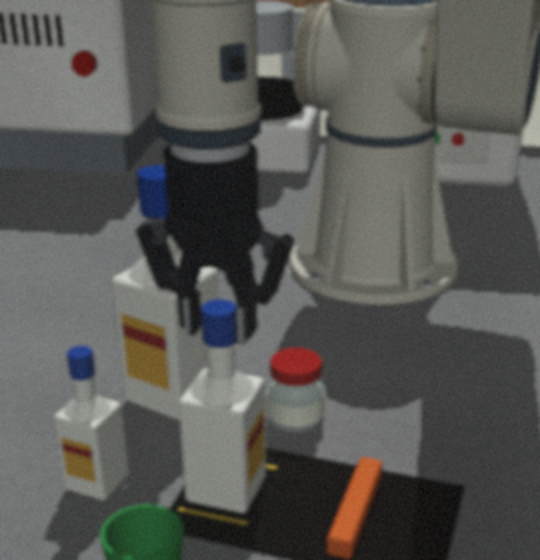

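```bash
python3 - <<'E'
from h import *
s=ctrl.observe()
im=cv2.imread("pics/w2.png")
cv2.imwrite("pics/wc2.png",cv2.resize(im[220:360,180:380],None,fx=4,fy=4,interpolation=cv2.INTER_CUBIC))
for uv in [(281,296),(246,294),(317,294),(281,328)]: print(wray(*uv,s,210))
E
```

```text
[ 545.16960754 -112.33680174  210.        ]
[ 541.92064578 -126.08052501  210.        ]
[546.91445679 -97.89955722 210.        ]
[ 561.38521773 -115.13538484  210.        ]
```

View pics/wc2.png

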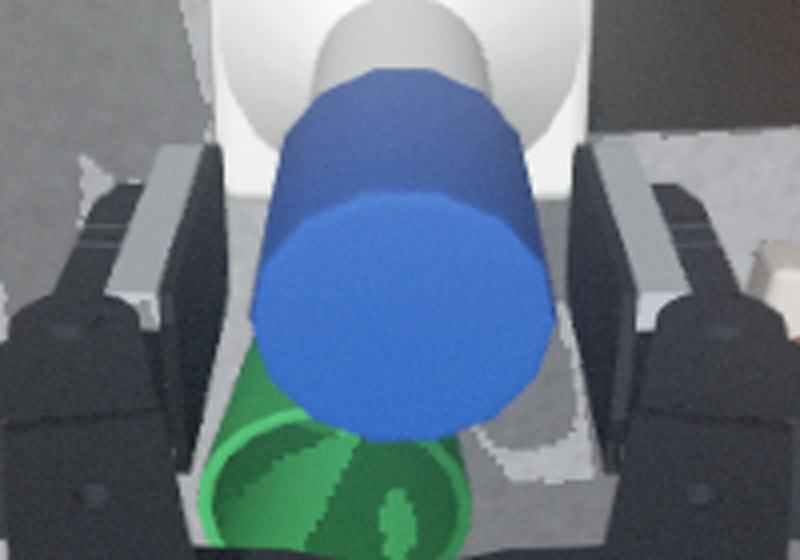

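Both fingers straddle the cap freely: pads at crop u = 228 and 568, cap from 250 to 555. Next I'll compute rows for the arc about the foot edge.

```bash
cat >> h.py <<'E'
th=1.40;bx=np.array([np.cos(th),np.sin(th),0]);bz=np.array([0,0,1.])
E0=np.array([549.,-113.3,4])+32*bx
def target(ph,L=186.,dx=0,pt=None):
    """tool pose when bottle tilt ph deg; dx shift toward front; pt tool tilt"""
    f=np.radians(ph);X=np.cos(f)*bx-np.sin(f)*bz;Z=np.cos(f)*bz+np.sin(f)*bx
    p=E0+(dx-32)*X+L*Z
    if pt is not None:
        f=np.radians(pt);X=np.cos(f)*bx-np.sin(f)*bz;Z=np.cos(f)*bz+np.sin(f)*bx
    return p,np.array([X,np.cross(-Z,X),-Z]).T
def rows(ts):
    s=ctrl.observe();R=Ro.from_quat(np.roll(s["ee_rot"],-1)).as_matrix()
    for p,T in ts:
        a=R.T@(p-s["tool_pos"])/10;r=Ro.from_matrix(R.T@T).as_rotvec()
        print(*("%.2f"%v for v in a),"|",*("%.3f"%v for v in r))
def tiltnow():
    s=ctrl.observe();R=Ro.from_quat(np.roll(s["ee_rot"],-1)).as_matrix()
    return np.degrees(np.arctan2(-R[2,0],R[:,0]@bx)),s
E
python3 -c "
from h import *
rows([target(i) for i in range(1,21)])"
```

```text
0.33 -0.14 -0.02 | -0.001 -0.018 -0.004
0.66 -0.14 -0.07 | -0.001 -0.036 -0.004
0.98 -0.15 -0.11 | -0.001 -0.053 -0.004
1.31 -0.15 -0.14 | -0.001 -0.071 -0.004
1.64 -0.15 -0.17 | -0.001 -0.088 -0.004
1.97 -0.15 -0.20 | -0.001 -0.106 -0.004
2.30 -0.15 -0.22 | -0.001 -0.123 -0.004
2.62 -0.15 -0.23 | -0.001 -0.141 -0.004
2.95 -0.15 -0.24 | -0.001 -0.158 -0.004
3.28 -0.15 -0.24 | -0.001 -0.176 -0.004
3.61 -0.16 -0.23 | -0.001 -0.193 -0.004
3.94 -0.16 -0.22 | -0.001 -0.210 -0.004
4.27 -0.16 -0.21 | -0.002 -0.228 -0.004
4.60 -0.16 -0.19 | -0.002 -0.245 -0.004
4.93 -0.16 -0.16 | -0.002 -0.263 -0.004
5.26 -0.16 -0.12 | -0.002 -0.280 -0.004
5.58 -0.16 -0.09 | -0.002 -0.298 -0.004
5.91 -0.16 -0.04 | -0.002 -0.315 -0.004
6.23 -0.16 0.01 | -0.002 -0.333 -0.004
6.56 -0.17 0.07 | -0.002 -0.350 -0.004
```

>>> carry_out --moves '[{"x": 0.16, "y": -0.05, "z": -0.01, "ax": 0, "ay": -0.009, "az": 0, "fingers": 4.2}, {"x": 0.33, "y": -0.1, "z": -0.03, "ax": 0, "ay": -0.018, "az": -0.002, "fingers": 4.2}, {"x": 0.66, "y": -0.14, "z": -0.07, "ax": 0, "ay": -0.036, "az": -0.004, "fingers": 4.2}, {"x": 0.98, "y": -0.15, "z": -0.11, "ax": 0, "ay": -0.053, "az": -0.004, "fingers": 4.2}, {"x": 1.31, "y": -0.15, "z": -0.14, "ax": 0, "ay": -0.071, "az": -0.004, "fingers": 4.2}, {"x": 1.64, "y": -0.15, "z": -0.17, "ax": 0, "ay": -0.088, "az": -0.004, "fingers": 4.2}, {"x": 1.97, "y": -0.15, "z": -0.2, "ax": 0, "ay": -0.106, "az": -0.004, "fingers": 4.2}, {"x": 2.3, "y": -0.15, "z": -0.22, "ax": 0, "ay": -0.123, "az": -0.004, "fingers": 4.2}, {"x": 2.62, "y": -0.15, "z": -0.23, "ax": 0, "ay": -0.141, "az": -0.004, "fingers": 4.2}, {"x": 2.95, "y": -0.15, "z": -0.24, "ax": 0, "ay": -0.158, "az": -0.004, "fingers": 4.2}, {"x": 3.28, "y": -0.15, "z": -0.24, "ax": 0, "ay": -0.176, "az": -0.004, "fingers": 4.2}, {"x": 3.61, "y": -0.16, "z": -0.23, "ax": 0, "ay": -0.193, "az": -0.004, "fingers": 4.2}, {"x": 3.94, "y": -0.16, "z": -0.22, "ax": 0, "ay": -0.21, "az": -0.004, "fingers": 4.2}, {"x": 4.27, "y": -0.16, "z": -0.21, "ax": -0.001, "ay": -0.228, "az": -0.004, "fingers": 4.2}, {"x": 4.6, "y": -0.16, "z": -0.19, "ax": -0.002, "ay": -0.245, "az": -0.004, "fingers": 4.2}, {"x": 4.93, "y": -0.16, "z": -0.16, "ax": -0.002, "ay": -0.263, "az": -0.004, "fingers": 4.2}, {"x": 5.26, "y": -0.16, "z": -0.12, "ax": -0.002, "ay": -0.28, "az": -0.004, "fingers": 4.2}, {"x": 5.26, "y": -0.16, "z": -0.12, "ax": -0.002, "ay": -0.28, "az": -0.004, "fingers": 4.2}]'

```text
time: 4.97
tool_pos: [558.1, -60.5, 191.3]
ee_rot: [0.09, 0.757, 0.638, -0.107]
force: [-0.0, -0.4, 1.1]
opening: 0.494
```

```bash
python3 - <<'E'
from h import *
t,s=tiltnow();print(t,s["joint_positions"],s["tool_pos"],target(16)[0],s["force"],s["opening"])
p,d=ctrl.grab_frame("wrist");cv2.imwrite("pics/w3.png",cv2.resize(p[200:380,160:400,::-1],None,fx=3,fy=3))
p,d=ctrl.grab_frame("scene");cv2.imwrite("pics/s3.png",cv2.resize(p[20:300,130:400,::-1],None,fx=2,fy=2))
E
```

```text
16.054662280713956 [ 0.04944341  0.34461021  1.80312853 -0.3115798   1.07711843 -1.19193298] [558.05984688 -60.53788486 191.28302855] [557.9246643  -61.5558342  191.61507083] [-0.01592634 -0.43155336  1.11566473] 0.49374033243419
```

View pics/w3.png

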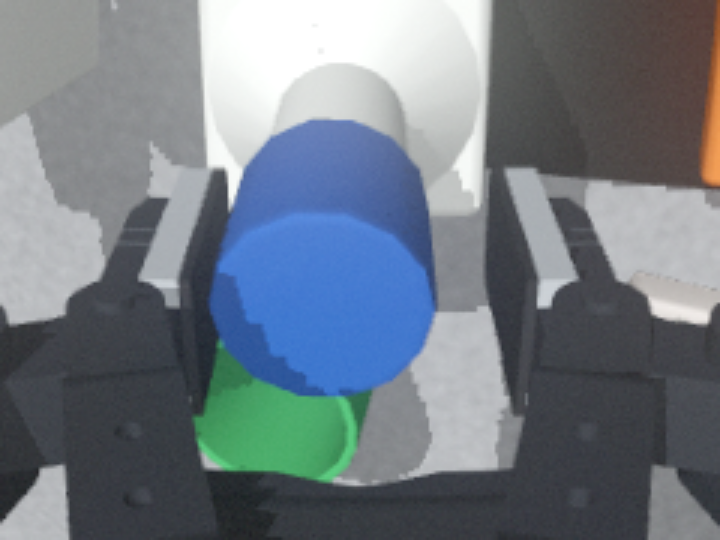

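View pics/s3.png

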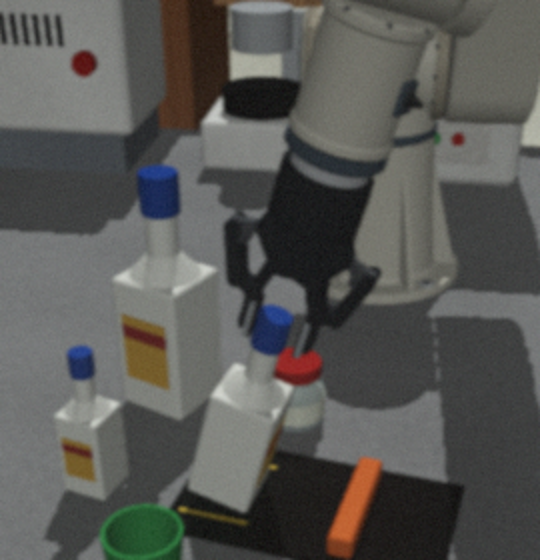

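The bottle is tilting on its foot, the rear pad is touching and about 8 mm is free in front. I'll continue past balance, a bit slower.

```bash
python3 -c "
from h import *
rows([target(16+.8*i) for i in range(1,21)])"
```

```text
0.22 0.00 -0.05 | 0.000 -0.014 0.001
0.48 0.00 -0.09 | 0.000 -0.028 0.001
0.74 0.01 -0.13 | 0.000 -0.042 0.001
1.00 0.01 -0.16 | 0.000 -0.056 0.001
1.26 0.01 -0.19 | 0.000 -0.070 0.001
1.53 0.01 -0.21 | 0.000 -0.084 0.001
1.79 0.01 -0.23 | 0.000 -0.098 0.001
2.05 0.01 -0.25 | 0.000 -0.112 0.001
2.31 0.01 -0.26 | 0.000 -0.126 0.001
2.58 0.01 -0.27 | 0.000 -0.140 0.001
2.84 0.01 -0.28 | 0.000 -0.154 0.001
3.10 0.01 -0.28 | 0.000 -0.168 0.001
3.37 0.01 -0.28 | 0.000 -0.182 0.001
3.63 0.01 -0.28 | 0.000 -0.196 0.001
3.89 0.01 -0.27 | 0.000 -0.210 0.001
4.16 0.01 -0.26 | 0.000 -0.224 0.001
4.42 0.01 -0.24 | 0.000 -0.238 0.001
4.68 0.01 -0.22 | 0.000 -0.252 0.001
4.95 0.01 -0.20 | 0.000 -0.265 0.001
5.21 0.01 -0.17 | 0.000 -0.279 0.001
```

>>> carry_out --moves '[{"x": 0.22, "y": 0, "z": -0.05, "ax": 0, "ay": -0.014, "az": 0, "fingers": 4.1}, {"x": 0.48, "y": 0, "z": -0.09, "ax": 0, "ay": -0.028, "az": 0, "fingers": 4.0}, {"x": 0.74, "y": 0, "z": -0.13, "ax": 0, "ay": -0.042, "az": 0, "fingers": 3.9}, {"x": 1.0, "y": 0, "z": -0.16, "ax": 0, "ay": -0.056, "az": 0, "fingers": 3.9}, {"x": 1.26, "y": 0, "z": -0.19, "ax": 0, "ay": -0.07, "az": 0, "fingers": 3.9}, {"x": 1.53, "y": 0, "z": -0.21, "ax": 0, "ay": -0.084, "az": 0, "fingers": 3.9}, {"x": 1.79, "y": 0, "z": -0.23, "ax": 0, "ay": -0.098, "az": 0, "fingers": 3.9}, {"x": 2.05, "y": 0, "z": -0.25, "ax": 0, "ay": -0.112, "az": 0, "fingers": 3.9}, {"x": 2.31, "y": 0, "z": -0.26, "ax": 0, "ay": -0.126, "az": 0, "fingers": 3.9}, {"x": 2.58, "y": 0, "z": -0.27, "ax": 0, "ay": -0.14, "az": 0, "fingers": 3.9}, {"x": 2.84, "y": 0, "z": -0.28, "ax": 0, "ay": -0.154, "az": 0, "fingers": 3.9}, {"x": 3.1, "y": 0, "z": -0.28, "ax": 0, "ay": -0.168, "az": 0, "fingers": 3.9}, {"x": 3.37, "y": 0, "z": -0.28, "ax": 0, "ay": -0.182, "az": 0, "fingers": 3.9}, {"x": 3.63, "y": 0, "z": -0.28, "ax": 0, "ay": -0.196, "az": 0, "fingers": 3.9}, {"x": 3.89, "y": 0, "z": -0.27, "ax": 0, "ay": -0.21, "az": 0, "fingers": 3.9}, {"x": 4.16, "y": 0, "z": -0.26, "ax": 0, "ay": -0.224, "az": 0, "fingers": 3.9}, {"x": 4.42, "y": 0, "z": -0.24, "ax": 0, "ay": -0.238, "az": 0, "fingers": 3.9}, {"x": 4.68, "y": 0, "z": -0.22, "ax": 0, "ay": -0.252, "az": 0, "fingers": 3.9}, {"x": 4.68, "y": 0, "z": -0.22, "ax": 0, "ay": -0.252, "az": 0, "fingers": 3.9}]'

```text
time: 6.65
tool_pos: [565.6, -15.5, 180.1]
ee_rot: [0.169, 0.737, 0.622, -0.201]
force: [0.3, 0.2, 0.8]
opening: 0.454
```

```bash
python3 - <<'E'
from h import *
t,s=tiltnow();print(t,s["joint_positions"],s["tool_pos"],target(30.4)[0],s["force"],s["opening"])
p,d=ctrl.grab_frame("wrist");p2,d=ctrl.grab_frame("scene")
a=cv2.resize(p[200:380,160:400,::-1],(400,300));b=cv2.resize(p2[20:300,130:400,::-1],(400,415))
c=np.zeros((415,800,3),np.uint8);c[:300,:400]=a;c[:,400:]=b;cv2.imwrite("pics/c4.png",c)
rows([target(30.4+i) for i in range(1,21)])
E
```

```text
30.49369677422996 [ 0.24549483  0.45247683  1.7497294  -0.51706685  1.22033283 -0.90610584] [565.63279736 -15.49832621 180.11130222] [565.74547612 -16.2116767  180.62062292] [0.27817917 0.23867535 0.7674846 ] 0.4541290867902844
0.30 0.02 -0.06 | 0.001 -0.017 0.002
0.62 0.02 -0.11 | 0.001 -0.034 0.002
0.95 0.02 -0.15 | 0.001 -0.052 0.002
1.28 0.02 -0.18 | 0.001 -0.069 0.002
1.61 0.02 -0.22 | 0.001 -0.087 0.002
1.94 0.02 -0.24 | 0.001 -0.104 0.002
2.26 0.02 -0.26 | 0.001 -0.121 0.002
2.59 0.02 -0.27 | 0.001 -0.139 0.002
2.92 0.02 -0.28 | 0.001 -0.156 0.002
3.25 0.02 -0.28 | 0.001 -0.174 0.002
3.58 0.02 -0.28 | 0.001 -0.191 0.002
3.91 0.02 -0.27 | 0.001 -0.209 0.002
4.24 0.02 -0.25 | 0.001 -0.226 0.002
4.57 0.02 -0.23 | 0.001 -0.244 0.002
4.90 0.02 -0.20 | 0.001 -0.261 0.002
5.22 0.02 -0.17 | 0.001 -0.279 0.002
5.55 0.02 -0.13 | 0.001 -0.296 0.002
5.88 0.03 -0.09 | 0.001 -0.313 0.002
6.20 0.03 -0.04 | 0.001 -0.331 0.002
6.53 0.03 0.02 | 0.001 -0.348 0.002
```

View pics/c4.png

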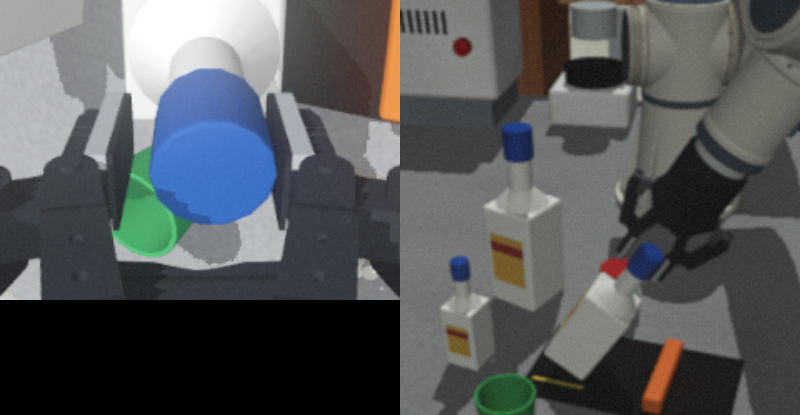

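The bottle has passed balance and now rests on the front finger. I'll keep lowering it.

>>> carry_out --moves '[{"x": 0.15, "y": 0, "z": -0.03, "ax": 0, "ay": -0.009, "az": 0, "fingers": 3.9}, {"x": 0.33, "y": 0, "z": -0.06, "ax": 0, "ay": -0.017, "az": 0, "fingers": 3.9}, {"x": 0.62, "y": 0, "z": -0.11, "ax": 0, "ay": -0.034, "az": 0.001, "fingers": 3.9}, {"x": 0.95, "y": 0.01, "z": -0.15, "ax": 0, "ay": -0.052, "az": 0.002, "fingers": 3.9}, {"x": 1.28, "y": 0.02, "z": -0.18, "ax": 0.001, "ay": -0.069, "az": 0.002, "fingers": 3.9}, {"x": 1.61, "y": 0.02, "z": -0.22, "ax": 0.001, "ay": -0.087, "az": 0.002, "fingers": 3.9}, {"x": 1.94, "y": 0.02, "z": -0.24, "ax": 0.001, "ay": -0.104, "az": 0.002, "fingers": 3.9}, {"x": 2.26, "y": 0.02, "z": -0.26, "ax": 0.001, "ay": -0.121, "az": 0.002, "fingers": 3.9}, {"x": 2.59, "y": 0.02, "z": -0.27, "ax": 0.001, "ay": -0.139, "az": 0.002, "fingers": 3.9}, {"x": 2.92, "y": 0.02, "z": -0.28, "ax": 0.001, "ay": -0.156, "az": 0.002, "fingers": 3.9}, {"x": 3.25, "y": 0.02, "z": -0.28, "ax": 0.001, "ay": -0.174, "az": 0.002, "fingers": 3.9}, {"x": 3.58, "y": 0.02, "z": -0.28, "ax": 0.001, "ay": -0.191, "az": 0.002, "fingers": 3.9}, {"x": 3.91, "y": 0.02, "z": -0.27, "ax": 0.001, "ay": -0.209, "az": 0.002, "fingers": 3.9}, {"x": 4.24, "y": 0.02, "z": -0.25, "ax": 0.001, "ay": -0.226, "az": 0.002, "fingers": 3.9}, {"x": 4.57, "y": 0.02, "z": -0.23, "ax": 0.001, "ay": -0.244, "az": 0.002, "fingers": 3.9}, {"x": 4.9, "y": 0.02, "z": -0.2, "ax": 0.001, "ay": -0.261, "az": 0.002, "fingers": 3.9}, {"x": 5.22, "y": 0.02, "z": -0.17, "ax": 0.001, "ay": -0.279, "az": 0.002, "fingers": 3.9}, {"x": 5.55, "y": 0.02, "z": -0.13, "ax": 0.001, "ay": -0.296, "az": 0.002, "fingers": 3.9}, {"x": 5.55, "y": 0.02, "z": -0.13, "ax": 0.001, "ay": -0.296, "az": 0.002, "fingers": 3.9}]'

```text
time: 8.33
tool_pos: [573.9, 32.5, 152.5]
ee_rot: [0.259, 0.7, 0.59, -0.308]
force: [0.1, 0.9, -0.4]
opening: 0.456
```

```bash
cat > look.py <<'E'
from h import *
import sys
ph,n,step,name=float(sys.argv[1]),int(sys.argv[2]),float(sys.argv[3]),sys.argv[4]
t,s=tiltnow();print(t,s["joint_positions"].round(3),s["tool_pos"].round(1),target(ph)[0].round(1),s["force"].round(2),s["opening"])
p,d=ctrl.grab_frame("wrist");p2,d=ctrl.grab_frame("scene")
a=cv2.resize(p[200:380,160:400,::-1],(400,300));b=cv2.resize(p2[20:300,130:400,::-1],(400,415))
c=np.zeros((415,800,3),np.uint8);c[:300,:400]=a;c[:,400:]=b;cv2.imwrite(f"pics/{name}.png",c)
rows([target(ph+i*step) for i in range(1,n+1)])
E
python3 look.py 47.4 20 1 c5
```

```text
47.49634708576976 [ 0.416  0.646  1.649 -0.669  1.429 -0.683] [573.9  32.5 152.5] [574.   31.8 153.5] [ 0.14  0.88 -0.36] 0.4561992809481988
0.29 0.01 -0.07 | -0.000 -0.017 0.000
0.62 0.01 -0.12 | -0.000 -0.035 0.000
0.94 0.01 -0.16 | -0.000 -0.052 0.000
1.27 0.01 -0.19 | -0.000 -0.069 0.000
1.60 0.01 -0.22 | -0.000 -0.087 0.000
1.93 0.01 -0.25 | -0.000 -0.104 0.000
2.26 0.01 -0.27 | -0.000 -0.122 0.000
2.59 0.01 -0.28 | -0.000 -0.139 0.000
2.92 0.01 -0.29 | -0.000 -0.157 0.000
3.25 0.02 -0.29 | -0.000 -0.174 0.000
3.57 0.02 -0.29 | -0.000 -0.192 0.000
3.90 0.02 -0.28 | -0.000 -0.209 0.000
4.23 0.02 -0.26 | -0.000 -0.227 0.000
4.56 0.02 -0.24 | -0.000 -0.244 0.000
4.89 0.02 -0.21 | -0.000 -0.261 0.000
5.22 0.02 -0.18 | -0.000 -0.279 0.000
5.54 0.02 -0.14 | -0.000 -0.296 0.000
5.87 0.02 -0.10 | -0.000 -0.314 0.000
6.20 0.02 -0.05 | -0.000 -0.331 0.000
6.52 0.02 0.01 | -0.000 -0.349 0.000
```

View pics/c5.png

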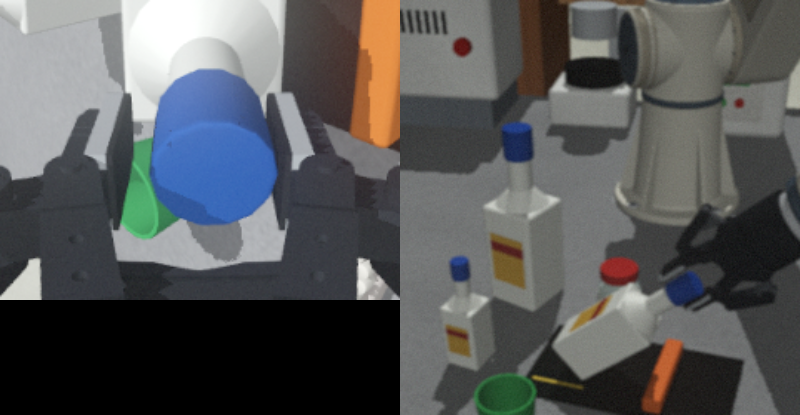

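It is tracking rigidly: the cap sits on the front pad exactly as before. On to about 64 degrees.

>>> carry_out --moves '[{"x": 0.14, "y": 0, "z": -0.03, "ax": 0, "ay": -0.008, "az": 0, "fingers": 3.9}, {"x": 0.3, "y": 0, "z": -0.07, "ax": 0, "ay": -0.017, "az": 0, "fingers": 3.9}, {"x": 0.62, "y": 0, "z": -0.12, "ax": 0, "ay": -0.035, "az": 0, "fingers": 3.9}, {"x": 0.94, "y": 0, "z": -0.16, "ax": 0, "ay": -0.052, "az": 0, "fingers": 3.9}, {"x": 1.27, "y": 0, "z": -0.19, "ax": 0, "ay": -0.069, "az": 0, "fingers": 3.9}, {"x": 1.6, "y": 0, "z": -0.22, "ax": 0, "ay": -0.087, "az": 0, "fingers": 3.9}, {"x": 1.93, "y": 0, "z": -0.25, "ax": 0, "ay": -0.104, "az": 0, "fingers": 3.9}, {"x": 2.26, "y": 0, "z": -0.27, "ax": 0, "ay": -0.122, "az": 0, "fingers": 3.9}, {"x": 2.59, "y": 0, "z": -0.28, "ax": 0, "ay": -0.139, "az": 0, "fingers": 3.9}, {"x": 2.92, "y": 0, "z": -0.29, "ax": 0, "ay": -0.157, "az": 0, "fingers": 3.9}, {"x": 3.25, "y": 0, "z": -0.29, "ax": 0, "ay": -0.174, "az": 0, "fingers": 3.9}, {"x": 3.57, "y": 0, "z": -0.29, "ax": 0, "ay": -0.192, "az": 0, "fingers": 3.9}, {"x": 3.9, "y": 0, "z": -0.28, "ax": 0, "ay": -0.209, "az": 0, "fingers": 3.9}, {"x": 4.23, "y": 0, "z": -0.26, "ax": 0, "ay": -0.227, "az": 0, "fingers": 3.9}, {"x": 4.56, "y": 0, "z": -0.24, "ax": 0, "ay": -0.244, "az": 0, "fingers": 3.9}, {"x": 4.89, "y": 0, "z": -0.21, "ax": 0, "ay": -0.261, "az": 0, "fingers": 3.9}, {"x": 5.22, "y": 0, "z": -0.18, "ax": 0, "ay": -0.279, "az": 0, "fingers": 3.9}, {"x": 5.22, "y": 0, "z": -0.18, "ax": 0, "ay": -0.279, "az": 0, "fingers": 3.9}]'

```text
time: 9.93
tool_pos: [579.8, 68.4, 114.7]
ee_rot: [0.339, 0.65, 0.548, -0.403]
force: [-0.3, 1.5, -0.3]
opening: 0.454
```

```bash
python3 look.py 63.4 20 0.7 c6
```

```text
63.525282089645245 [ 0.518  0.863  1.527 -0.765  1.634 -0.559] [579.8  68.4 114.7] [580.3  68.  115.9] [-0.32  1.54 -0.29] 0.45408904345165724
0.19 0.03 -0.06 | -0.000 -0.012 0.001
0.42 0.03 -0.09 | -0.000 -0.024 0.001
0.65 0.03 -0.12 | -0.000 -0.036 0.001
0.88 0.03 -0.15 | -0.000 -0.048 0.001
1.10 0.03 -0.18 | -0.000 -0.060 0.001
1.33 0.03 -0.20 | -0.000 -0.073 0.001
1.56 0.03 -0.23 | -0.000 -0.085 0.001
1.79 0.03 -0.24 | -0.000 -0.097 0.001
2.02 0.03 -0.26 | -0.000 -0.109 0.001
2.25 0.03 -0.27 | -0.000 -0.122 0.001
2.48 0.03 -0.28 | -0.000 -0.134 0.001
2.71 0.03 -0.29 | -0.000 -0.146 0.001
2.94 0.03 -0.29 | -0.000 -0.158 0.001
3.18 0.03 -0.29 | -0.000 -0.170 0.001
3.41 0.03 -0.29 | -0.000 -0.183 0.001
3.64 0.03 -0.29 | -0.000 -0.195 0.001
3.87 0.03 -0.28 | -0.000 -0.207 0.001
4.10 0.03 -0.27 | -0.000 -0.219 0.001
4.33 0.03 -0.26 | -0.000 -0.231 0.001
4.56 0.03 -0.24 | -0.000 -0.244 0.001
```

View pics/c6.png

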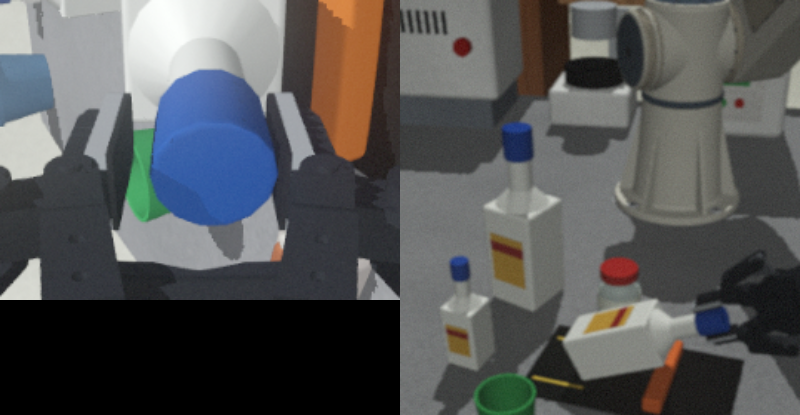

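>>> carry_out --moves '[{"x": 0.19, "y": 0, "z": -0.06, "ax": 0, "ay": -0.012, "az": 0, "fingers": 3.9}, {"x": 0.42, "y": 0.01, "z": -0.09, "ax": 0, "ay": -0.024, "az": 0, "fingers": 3.9}, {"x": 0.65, "y": 0.02, "z": -0.12, "ax": 0, "ay": -0.036, "az": 0, "fingers": 3.9}, {"x": 0.88, "y": 0.03, "z": -0.15, "ax": 0, "ay": -0.048, "az": 0, "fingers": 3.9}, {"x": 1.1, "y": 0.03, "z": -0.18, "ax": 0, "ay": -0.06, "az": 0, "fingers": 3.9}, {"x": 1.33, "y": 0.03, "z": -0.2, "ax": 0, "ay": -0.073, "az": 0, "fingers": 3.9}, {"x": 1.56, "y": 0.03, "z": -0.23, "ax": 0, "ay": -0.085, "az": 0, "fingers": 3.9}, {"x": 1.79, "y": 0.03, "z": -0.24, "ax": 0, "ay": -0.097, "az": 0, "fingers": 3.9}, {"x": 2.02, "y": 0.03, "z": -0.26, "ax": 0, "ay": -0.109, "az": 0, "fingers": 3.9}, {"x": 2.25, "y": 0.03, "z": -0.27, "ax": 0, "ay": -0.122, "az": 0, "fingers": 3.9}, {"x": 2.48, "y": 0.03, "z": -0.28, "ax": 0, "ay": -0.134, "az": 0, "fingers": 3.9}, {"x": 2.71, "y": 0.03, "z": -0.29, "ax": 0, "ay": -0.146, "az": 0, "fingers": 3.9}, {"x": 2.94, "y": 0.03, "z": -0.29, "ax": 0, "ay": -0.158, "az": 0, "fingers": 3.9}, {"x": 3.18, "y": 0.03, "z": -0.29, "ax": 0, "ay": -0.17, "az": 0, "fingers": 3.9}, {"x": 3.18, "y": 0.03, "z": -0.29, "ax": 0, "ay": -0.17, "az": 0, "fingers": 3.9}]'

```text
time: 11.28
tool_pos: [582.9, 84.7, 87.5]
ee_rot: [0.384, 0.613, 0.518, -0.457]
force: [0.6, 1.6, -1.1]
opening: 0.454
```

```bash
python3 look.py 73.2 10 0.5 c7
```

```text
73.26516367000703 [ 0.556  1.002  1.443 -0.816  1.759 -0.512] [582.9  84.7  87.5] [583.1  84.6  88.4] [ 0.56  1.55 -1.11] 0.45438868024729684
0.13 0.01 -0.04 | -0.000 -0.009 0.002
0.29 0.01 -0.07 | -0.000 -0.017 0.002
0.46 0.01 -0.09 | -0.000 -0.026 0.002
0.62 0.01 -0.11 | -0.000 -0.035 0.002
0.78 0.01 -0.14 | -0.000 -0.044 0.002
0.95 0.01 -0.16 | -0.000 -0.052 0.002
1.11 0.01 -0.17 | -0.000 -0.061 0.002
1.27 0.01 -0.19 | -0.000 -0.070 0.002
1.44 0.01 -0.21 | -0.000 -0.079 0.002
1.60 0.01 -0.22 | -0.000 -0.087 0.002
```

View pics/c7.png

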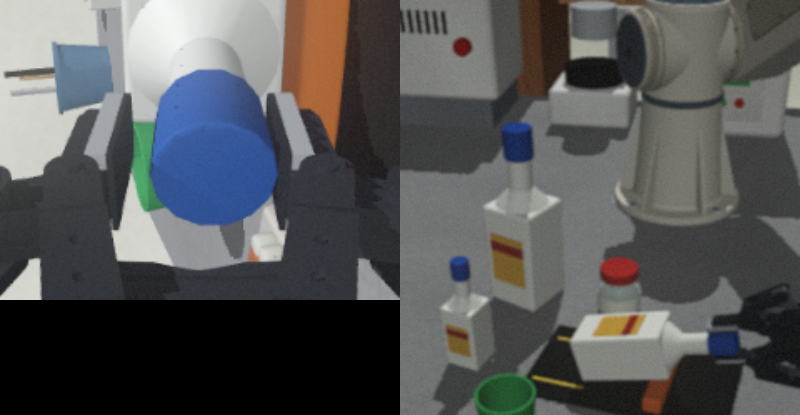

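>>> carry_out --moves '[{"x": 0.13, "y": 0, "z": -0.04, "ax": 0, "ay": -0.009, "az": 0, "fingers": 3.9}, {"x": 0.29, "y": 0, "z": -0.07, "ax": 0, "ay": -0.017, "az": 0, "fingers": 3.9}, {"x": 0.46, "y": 0, "z": -0.09, "ax": 0, "ay": -0.026, "az": 0, "fingers": 3.9}, {"x": 0.62, "y": 0, "z": -0.11, "ax": 0, "ay": -0.035, "az": 0, "fingers": 3.9}, {"x": 0.78, "y": 0, "z": -0.14, "ax": 0, "ay": -0.044, "az": 0, "fingers": 3.9}, {"x": 0.78, "y": 0, "z": -0.14, "ax": 0, "ay": -0.044, "az": 0, "fingers": 3.9}]'

```text
time: 11.88
tool_pos: [583.5, 88.1, 80.5]
ee_rot: [0.395, 0.603, 0.509, -0.47]
force: [-0.0, 0.5, 0.7]
opening: 0.458
```

```bash
python3 look.py 75.7 5 0.5 c8
```

```text
75.80914477680241 [ 0.564  1.039  1.421 -0.829  1.792 -0.503] [583.5  88.1  80.5] [583.7  88.1  81. ] [-0.02  0.51  0.69] 0.45797468669352426
0.15 0.01 -0.03 | -0.000 -0.008 0.002
0.31 0.01 -0.05 | -0.000 -0.017 0.002
0.48 0.01 -0.08 | -0.000 -0.025 0.002
0.64 0.01 -0.10 | -0.000 -0.034 0.002
0.80 0.02 -0.12 | -0.000 -0.043 0.002
```

View pics/c8.png

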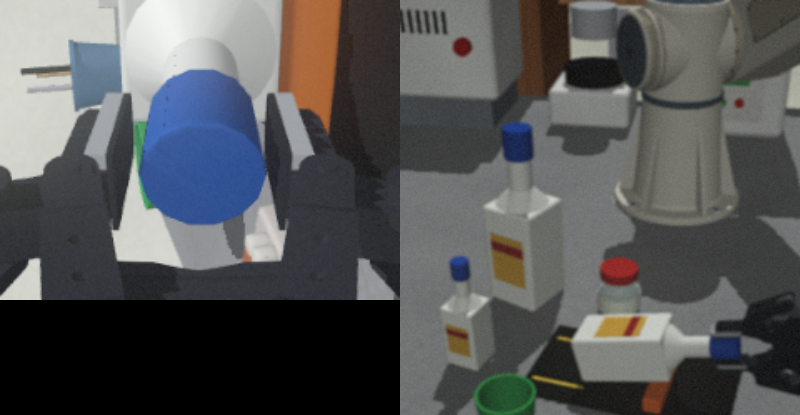

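The bottle rests on the bar with the cap free of both pads, about 3 mm on each side. I'll open slightly and withdraw straight along the bottle's axis.

>>> carry_out --moves '[{"x": 0, "y": 0, "z": 0, "ax": 0, "ay": 0, "az": 0, "fingers": 4.4}, {"x": 0, "y": 0, "z": 0, "ax": 0, "ay": 0, "az": 0, "fingers": 4.8}, {"x": 0, "y": 0, "z": 0, "ax": 0, "ay": 0, "az": 0, "fingers": 4.8}, {"x": 0, "y": 0, "z": -0.5, "ax": 0, "ay": 0, "az": 0, "fingers": 4.8}, {"x": 0, "y": 0, "z": -1, "ax": 0, "ay": 0, "az": 0, "fingers": 4.8}, {"x": 0, "y": 0, "z": -1.8, "ax": 0, "ay": 0, "az": 0, "fingers": 4.8}, {"x": 0, "y": 0, "z": -2.6, "ax": 0, "ay": 0, "az": 0, "fingers": 4.8}, {"x": 0, "y": 0, "z": -3.6, "ax": 0, "ay": 0, "az": 0, "fingers": 4.8}, {"x": 0, "y": 0, "z": -4.6, "ax": 0, "ay": 0, "az": 0, "fingers": 4.8}, {"x": 0, "y": 0, "z": -5.8, "ax": 0, "ay": 0, "az": 0, "fingers": 4.8}, {"x": 0, "y": 0, "z": -7, "ax": 0, "ay": 0, "az": 0, "fingers": 4.8}, {"x": 0, "y": 0, "z": -8.5, "ax": 0, "ay": 0, "az": 0, "fingers": 4.8}, {"x": 0, "y": 0, "z": -10, "ax": 0, "ay": 0, "az": 0, "fingers": 4.8}, {"x": 0, "y": 0, "z": -11.5, "ax": 0, "ay": 0, "az": 0, "fingers": 4.8}, {"x": 0, "y": 0, "z": -12, "ax": 0, "ay": 0, "az": 0, "fingers": 4.8}, {"x": 0, "y": 0, "z": -12, "ax": 0, "ay": 0, "az": 0, "fingers": 4.8}]'

```text
time: 13.32
tool_pos: [603.7, 204.5, 110.7]
ee_rot: [0.395, 0.603, 0.509, -0.469]
force: [-0.4, 0.1, -0.9]
opening: 0.565
```

```bash
python3 - <<'E'
from h import *
t,s=tiltnow();print(s["joint_positions"].round(3),s["tool_pos"],s["force"])
for n in("scene","top"):
    p,d=ctrl.grab_frame(n); cv2.imwrite(f"pics/{n}9.png",p[:,:,::-1]); np.save(n+"9.npy",d)
E
```

```text
[ 0.668  1.085  1.195 -0.779  1.966 -0.583] [603.68541528 204.50212594 110.66002889] [-0.39154738  0.06859377 -0.85923785]
```

View pics/scene9.png

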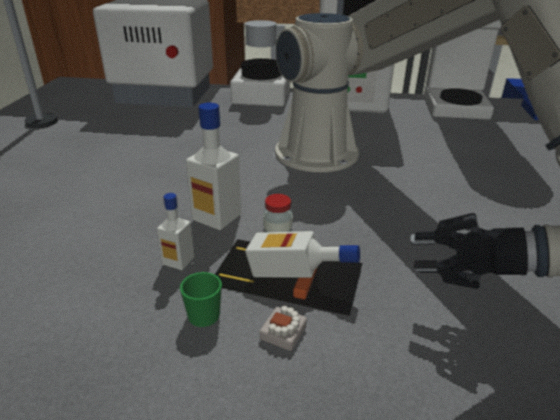

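View pics/top9.png

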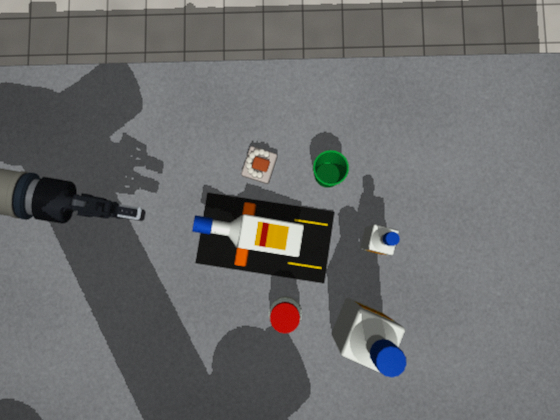

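The bottle lies across the bar with its cap end raised, and the jar, cast and cup are at the same pixels as before. I'll lift further clear, then do a last check.

>>> carry_out --moves '[{"x": -1, "y": 0, "z": -1, "ax": 0, "ay": 0, "az": 0, "fingers": 4.8}, {"x": -3, "y": 0, "z": -2, "ax": 0, "ay": 0, "az": 0, "fingers": 4.8}, {"x": -5, "y": 0, "z": -3, "ax": 0, "ay": 0, "az": 0, "fingers": 4.8}, {"x": -7, "y": 0, "z": -4, "ax": 0, "ay": 0, "az": 0, "fingers": 4.8}, {"x": -8, "y": 0, "z": -4, "ax": 0, "ay": 0, "az": 0, "fingers": 4.8}, {"x": -8, "y": 0, "z": -4, "ax": 0, "ay": 0, "az": 0, "fingers": 4.8}, {"x": -8, "y": 0, "z": -4, "ax": 0, "ay": 0, "az": 0, "fingers": 4.8}]'

```text
time: 14.0
tool_pos: [606.8, 221.4, 198.7]
ee_rot: [0.395, 0.604, 0.509, -0.469]
force: [-0.1, 0.3, -0.9]
opening: 0.558
```

```bash
python3 - <<'E'
from h import *
p,d=ctrl.grab_frame("top"); cv2.imwrite("pics/top10.png",p[:,:,::-1])
for n,(u,v) in dict(cap=(203,226),bodyA=(253,235),bodyB=(296,239),lid=(285,318),cast=(260,165),cup=(327,175)).items(): print(n,tow("top",u,v,np.median(d[v-1:v+2,u-1:u+2])).round(1))
a=tow("top",250,235,d[235,250]);b=tow("top",297,239,d[239,297]);v=a-b;print("slope deg",np.degrees(np.arctan2(v[2],np.hypot(*v[:2]))),"heading",np.arctan2(v[1],v[0]))
a=cv2.imread("pics/top9.png").astype(int);b=p[:,:,::-1].astype(int)
print("bottle moved px diff",np.abs(a-b)[190:290,190:340].mean())
s=ctrl.observe();print(s["time"],s["tool_pos"],s["force"],np.abs(s["qd"]).max())
E
```

```text
cap [580.1  86.4  94.3]
bodyA [562.3  -5.8  88. ]
bodyB [554.2 -86.1  68.3]
lid [407.7 -63.1  74.9]
cast [707.2 -15.7  30.1]
cup [ 688.9 -154.3    4.7]
slope deg 14.230386923692091 heading 1.4788546397965745
bottle moved px diff 1.5555333333333334
14.05 [606.47661916 221.1488332  197.59409746] [-0.37020795  0.18396747 -0.59256606] 0.026205148777174555
```

The slope is 14.2°, inside the expected 13–16°. The bystanders are unmoved and the gripper is well clear, so I'm handing in.

```bash
python3 -c "
from bench import ctrl
print(ctrl.hand_in())"
```

```text
the job is handed in; nothing more can be done
None
```

The middle-sized bottle is lying across the orange bar with its cap end raised, and I handed the job in at about 14 s (limit 45 s).

**How it went:** I set the open fingers loosely on either side of the cap. The rear pad pushed the bottle over on its front edge, and past balance the front pad carried it down until it rested on the bar. The gap stayed at 39–42 mm around the 32 mm cap, so the bottle was never gripped. I then opened slightly and withdrew along the bottle's axis.

**Last checks:**
- **Bottle:** it slopes 14.2°, inside the expected 13–16°, and was still between the last two pictures.
- **Bystanders:** the jar, cast and cup read within about 1.5 mm of where they started.
- **Clearance:** the gripper finished more than 100 mm from everything, and the force readings I took stayed around 2 N or less.

No check failed. There was one small disagreement: a rough heading from two points on the tipped bottle came out at 1.48 rad, against 1.40 rad at the start. I put this down to picking the points by hand, since the top picture shows the bottle squarely over the bar.

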